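# Let the limes out of the chute feeder

## Task

With the fingertips, press down the lever of the lime feeder to raise its lid fully, and keep it pressed until all three limes have rolled out into the catch tray; then ease the lever back up so that the lid comes down gently and shuts without slamming, and move clear. Work only the lever: do not touch the lid or the limes, and leave everything else standing where it is.

Things in the scene. Friction and masses are not known exactly. Their poses are not given: they have to be found in the camera images.
- feeder: Fixed countertop lime feeder: a white chute, 64 wide, on a white pedestal, with an aluminium catch tray at its low end. Its foot height differs each time: the origin lies 0 to 30 mm above the worktop, under the chute's middle; z up; the limes roll down the chute towards -y into the tray; the lever is on the -x side. In this frame the chute walls span x -32 to 32, y -33 to 202, at most z 165; the tray spans x -79 to 79, y -209 to -41, walls up to z 48 (62 at the -y end).
- tray (a point): Point on the tray floor at its centre, 125 mm to the feeder's -y side of its origin; axes as the feeder's. Inside 150 x 160.
- lever (a joint): Lever angle (rad): 0 = raised, at rest; 0.42 = pressed down on its stop. Its pivot, along the feeder's x, lies at y 65, z 135 in the feeder's frame. It turns the lid by twice its angle, both ways, without slack. Pressing at the pad takes 3 to 5 N. Let go, it flies back up and the lid slams; raised slower than about 60 mm/s at the pad, the lid shuts gently.
- lever_pad (a point): Middle of the top of the lever's grey pad, a plate 45 (along feeder x) x 42 (along y) x 6. At rest in the feeder's frame at [-82, 181, 167], tipped 0.2 rad (its far, +y, edge higher). Pressed right down it has sunk 51 mm, near straight down, and is tipped 0.22 rad the other way. The chute's wall is 27 mm from the pad's edge; the feeder has nothing under it.
- lid (a joint): Lid angle (rad): 0 = shut over the chute's mouth, 0.84 = fully up. It is a steel flap 49 x 95 x 4 hinged at its upper edge (y 40, z 145 in the feeder's frame) and sloping down at 43 degrees towards the tray; it swings up and away from the chute. The limes get past from about 0.5. Lid speed is twice lever speed.
- lid_edge (a point): Middle of the lid's free lower edge (shut: y -30, z 80 in the feeder's frame).
- lime0_center (a point): Centre of lime 1 of 3, a green ball 42 dia, 30 to 52 g. They wait in a row in the chute behind the lid, number 1 at the lid, and roll out on their own, within about 2 s, when the lid is up.
- lime1_center (a point): Centre of lime 2 of 3, a green ball 42 dia, 30 to 52 g. They wait in a row in the chute behind the lid, number 1 at the lid, and roll out on their own, within about 2 s, when the lid is up.
- lime2_center (a point): Centre of lime 3 of 3, a green ball 42 dia, 30 to 52 g. They wait in a row in the chute behind the lid, number 1 at the lid, and roll out on their own, within about 2 s, when the lid is up.
- jar: Bystander: glass spice jar with steel cap, 44 diameter, 75 high mm, loose, origin at the middle of its underside. To be left where it stands.
- spoon: Bystander: wooden spoon lying flat, 200 long mm, loose, origin at the underside, long axis x. To be left where it stands.
- mug: Bystander: white mug, 80 dia x 90 high mm, loose, origin at the middle of its underside. To be left where it stands.
- mill: Bystander: dark wooden pepper mill, 52 dia x 130 high mm, loose, origin at the middle of its underside. To be left where it stands.
- bowl: Bystander: small blue bowl, 110 dia x 45 high mm, loose, origin at the middle of its underside. To be left where it stands.
- tin: Bystander: food tin, 66 dia x 85 high mm, loose, origin at the middle of its underside. To be left where it stands.
There are look-alikes about, which are no part of the job. What is shaped like the part that bears lime2_center but orange or turquoise is not meant.

How it is judged:
On the way, in this order (a step that is already met when the one before it is completed fails the run):
1. the lid is up (over 0.7 rad) with all three limes in the tray (value of joint lid above 0.7 rad and x of lime0_center in the frame of tray between -0.073 and 0.073 m and y of lime0_center in the frame of tray between -0.08 and 0.08 m and z of each of lime0_center, lime1_center, lime2_center in the frame of tray below 0.05 m and x of lime1_center in the frame of tray between -0.073 and 0.073 m and y of lime1_center in the frame of tray between -0.08 and 0.08 m and x of lime2_center in the frame of tray between -0.073 and 0.073 m and y of lime2_center in the frame of tray between -0.08 and 0.08 m), for 0.2 s.
2. the lid is shut again (value of joint lid below 0.04 rad), for 0.2 s.
At the end, for the whole second after the job is handed in: Lid shut (under 0.04 rad) and lever back up (under 0.03 rad), all three limes lying in the catch tray (slower than 0.05 m/s), every bystander within 20 mm of where it stood (value of joint lid below 0.04 rad and value of joint lever below 0.03 rad and x of lime0_center in the frame of tray between -0.073 and 0.073 m and y of lime0_center in the frame of tray between -0.08 and 0.08 m and z of each of lime0_center, lime1_center, lime2_center in the frame of tray below 0.05 m and x of lime1_center in the frame of tray between -0.073 and 0.073 m and y of lime1_center in the frame of tray between -0.08 and 0.08 m and x of lime2_center in the frame of tray between -0.073 and 0.073 m and y of lime2_center in the frame of tray between -0.08 and 0.08 m and linear speed of each of lime0, lime1, lime2 below 0.05 m/s and distance of each of jar, spoon, mug, mill, bowl, tin from where it was at the start of the episode below 0.02 m); the robot touches nothing.
It fails at once if the lid slams: it closes faster than 2.5 rad/s in the last 0.3 rad before shut (value of joint lid below 0.3 rad and velocity of joint lid below -2.5 rad/s).
It fails at once if the robot touches a lime (contact force between any of the fingers, the arm and lime0 above 0.5 N or contact force between any of the fingers, the arm and lime1 above 0.5 N or contact force between any of the fingers, the arm and lime2 above 0.5 N).
It fails at once if the robot touches the lid itself (contact force between any of the fingers, the arm and lid above 0.5 N).
It fails at once if the lever is worked with the arm or the gripper's body instead of the fingers (contact force between the arm and lever above 1 N).
It fails at once if a bystander is moved by more than 20 mm (distance of any of jar, spoon, mug, mill, bowl, tin from where it was at the start of the episode above 0.02 m).
It also fails if it takes over 48 s, if anything falls off the work surface, if the arm or the gripper's body presses on something with over 40 N, if the wrist force passes 120 N, or if a joint passes its speed limit or range.

## Robot

A 7-joint arm with a two-finger parallel gripper is mounted at the origin on the work surface. World frame = base frame: x ahead of the robot, y to its left, z up, the work surface at z = 0. Lengths are in m, angles in rad, forces in N, time in s.
With the tool pointing down it reaches from about 0.35 to 0.9 m from the base axis. Payload 19.9 kg.
Tool frame: the origin (TCP) lies between the finger pads; the fingertips stand 19 mm ahead of it and the grasp point (between the pads) is the TCP; z points along the fingers, y is the direction in which the jaws open and shut (so a half turn about z gives the same grasp; the last joint's range is limited). The gripper opens to 94 mm and grips with 3 to 60 N. Pads are 16 mm wide; open, the fingers measure 119 mm over their backs; the gripper's body (75 mm by 177 mm) begins 78 mm behind the grasp point.
Start: joints at [-1.155, 0.417, -0.01, 1.614, 0.005, 1.111, -0.053], TCP at [0.276, 0.561, 0.224] pointing down, gripper open.
Joint ranges: [-2.81, 2.81], [-0.39, 2.02], [-1.27, 1.25], [0.06, 2.57], [-1.19, 4.33], [0.19, 2], [-2.82, 2.82]. Speed limits (rad/s): [1.89, 1.89, 2.39, 2.39, 3.01, 3.01, 3.01].

## Interface

Orientations are given as a 3x3 rotation matrix whose columns are the frame's x, y, z axes.
In Python, from rig import robot gives the robot as it stands. Calls block until the motion is done:
- robot.move_ptp(position, orientation): joint-space move of the TCP to a pose.
- robot.move_linear(position, velocity=0.15, frame=None, threshold=None): straight line of the TCP; frame=None keeps the orientation; velocity is the mean speed in m/s. With threshold (N) it stops when the force on the tool has changed by that much, and returns True; else False.
- robot.goto_joints(angles): joint-space move.
- robot.gripper_to(opening): finger opening in m; the grip force is fixed at half the most; returns when the fingers have stopped.
- robot.pause(seconds).
- robot.ik(position, orientation): joint angles nearest the present ones, or None.
- robot.get_state(): the state.
- robot.grab_frame(name): name is "side" or "top" or "wrist"; returns the picture (480x640x3 uint8, red, green, blue); there is no depth.
- robot.camera_info(name): a dict with "fx", "fy", "cx", "cy" (pixels), "dist" ([k1, k2, p1, p2, k3] as OpenCV has them; the pictures are not rectified), "rvec" (rotation vector, rad) and "tvec" (3), from world to camera coordinates, as OpenCV has them. Camera axes: x right, y down, z forward; pixel columns grow to the right and rows downward; lengths in m; the calibration is good to about 2 mm. A picture is of the moment at which its call begins: read the wrist's pose just before it. camera_info takes no time and is no camera call; for the wrist camera it gives the pose at the moment of the call.
A pose or a line that the arm cannot do raises robot.PlanningError and nothing moves.
- robot.sign_off(): hands the job in, once; it reports no verdict.
The state is a dict: "time": time; "qpos": joint angles; "joint_vel": joint speeds; "effort": joint torques, N m; "ee_pos": TCP position; "tool_rot": TCP orientation; "force": force on the tool from outside, world axes, zero at the start; "moment": the same for the moment, N m; "opening": finger opening in m.
Only numpy, scipy, OpenCV 4.12 (cv2) and the standard library are available. Lean on these libraries where they do the work, as an engineer would, in place of code of your own. Each camera call takes 0.05 s, during which the arm holds its last target.

## Working session

There is one attempt and no reset: what is moved stays moved. The work goes in short steps, each a Python script; the robot and the scene stay as the last script left them, time stands still between calls to the robot, and variables do not carry over. Pictures are saved under pics/ and viewed, and the job is handed in when it is done.

```bash
mkdir -p pics
python3 - <<'E'
from rig import robot
import cv2
s=robot.get_state();print(s["time"],s["ee_pos"],s["force"])
for n in("side","top","wrist"):
    i=robot.camera_info(n);print(n,i)
    cv2.imwrite(f"pics/{n}0.png",robot.grab_frame(n)[:,:,::-1])
E
```

```text
0.0 [0.27552608 0.56060438 0.22382255] [-0.23191631 -0.15915923 -0.10020724]
side {'fx': 445.88369871903416, 'fy': 445.88369871903416, 'cx': 318.8719001398574, 'cy': 245.90584673931983, 'dist': array([-0.02127311,  0.        ,  0.        ,  0.        ,  0.        ]), 'rvec': array([ 0.12770903, -2.79326427,  1.30454159]), 'tvec': array([0.58734932, 0.07487735, 0.94025206])}
top {'fx': 538.9004082851903, 'fy': 538.9004082851903, 'cx': 320.7788464572713, 'cy': 233.24491213431966, 'dist': array([0.01105429, 0.        , 0.        , 0.        , 0.        ]), 'rvec': array([ 2.12739255, -2.1699908 ,  0.10668493]), 'tvec': array([0.13730619, 0.56388721, 1.01736395])}
wrist {'fx': 410.57238196260647, 'fy': 410.57238196260647, 'cx': 313.71010265892596, 'cy': 241.62779152314175, 'dist': array([-0.06653905,  0.        ,  0.        ,  0.        ,  0.        ]), 'rvec': array([-2.49026443, -1.55137664, -0.18383051]), 'tvec': array([-0.62478776, -0.02612631,  0.39004767])}
```

View pics/side0.png

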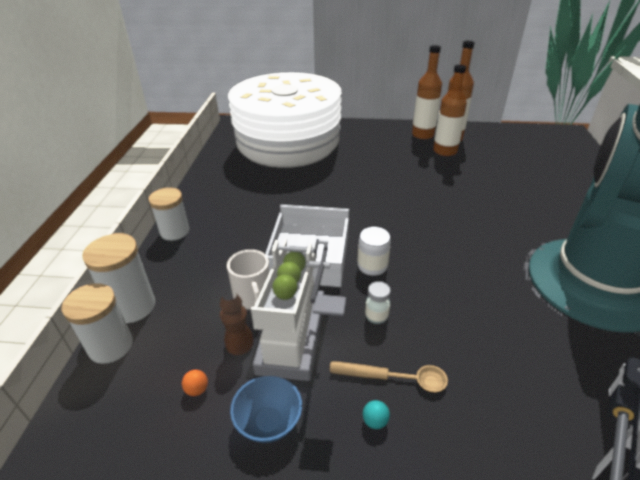

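View pics/top0.png

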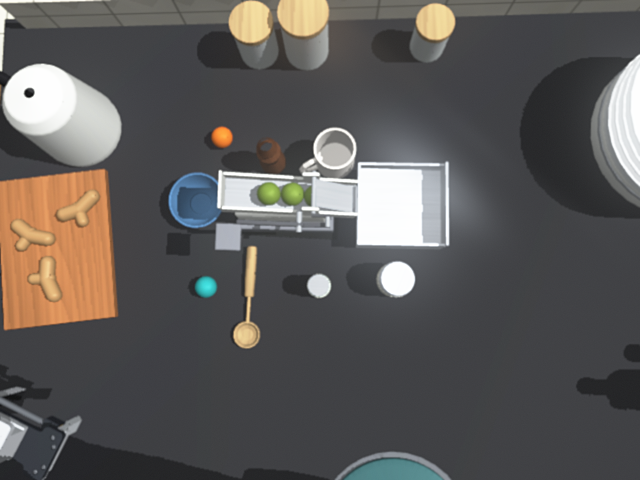

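View pics/wrist0.png

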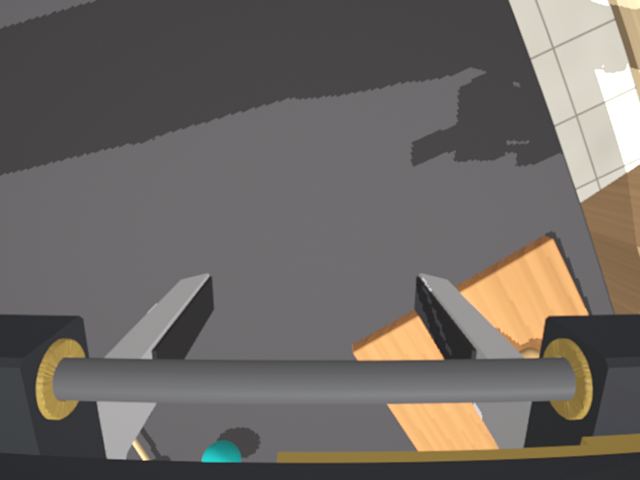

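The top view shows the feeder with its tray towards +u. The grey pad is at about (228,237) in the top view and (328,304) in the side view. The look-alike balls are orange at (222,137) and turquoise at (206,287). I'll check close crops.

Run:
```python
import cv2
t=cv2.imread("pics/top0.png");s=cv2.imread("pics/side0.png")
cv2.imwrite("pics/tc.png",cv2.resize(t[140:280,160:350],None,fx=4,fy=4,interpolation=cv2.INTER_CUBIC))
cv2.imwrite("pics/sc.png",cv2.resize(s[200:390,220:400],None,fx=3.1,fy=3.1,interpolation=cv2.INTER_CUBIC))
```

```text
(no output)
```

View pics/tc.png

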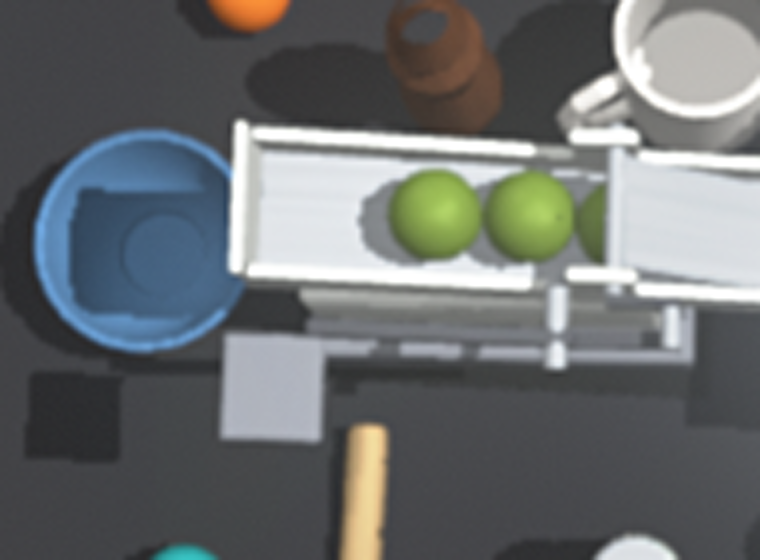

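View pics/sc.png

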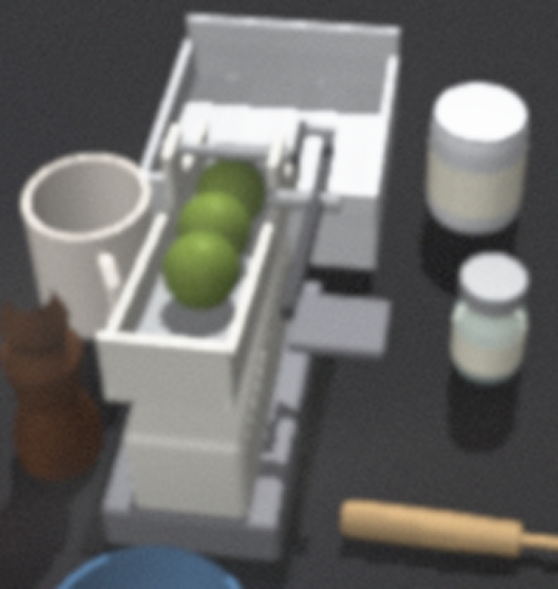

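Both crops show the grey pad on the spoon side (-x) of the chute: top crop corners (224,335) to (321,440), side crop (300,292) to (388,355). The three green balls are in the chute. Now I'll triangulate the pad.

```bash
cat > h.py <<'E'
import numpy as np,cv2
from rig import robot
def ray(n,p):
    i=robot.camera_info(n);K=np.array([[i["fx"],0,i["cx"]],[0,i["fy"],i["cy"]],[0,0,1]])
    q=cv2.undistortPoints(np.array([[p]],float),K,i["dist"])[0,0]
    R=cv2.Rodrigues(i["rvec"])[0];c=-R.T@i["tvec"];d=R.T@np.array([*q,1]);return c,d/np.linalg.norm(d)
def tri(a,pa,b,pb):
    c1,d1=ray(a,pa);c2,d2=ray(b,pb)
    s=np.linalg.lstsq(np.c_[d1,-d2],c2-c1,rcond=None)[0]
    x,y=c1+s[0]*d1,c2+s[1]*d2;return (x+y)/2,np.linalg.norm(x-y)
def onz(n,p,z):
    c,d=ray(n,p);return c+d*(z-c[2])/d[2]
def proj(n,P):
    i=robot.camera_info(n);K=np.array([[i["fx"],0,i["cx"]],[0,i["fy"],i["cy"]],[0,0,1]])
    return cv2.projectPoints(np.array(P,float).reshape(-1,3),i["rvec"],i["tvec"],K,i["dist"])[0][:,0]
E
python3 - <<'E'
from h import *
np.set_printoptions(precision=4,suppress=True)
T=lambda u,v:(160+(u+.5)/4-.5,140+(v+.5)/4-.5)
S=lambda u,v:(220+(u+.5)/3.1-.5,200+(v+.5)/3.1-.5)
# A=far(+y) inner,B=-y inner,C=-y outer,D=+y outer
t=[(223,334),(325,338),(323,441),(219,439)]
s=[(287,342),(308,291),(391,298),(387,350)]
print("pad")
P=[]
for a,b in zip(t,s):
    p,e=tri("top",T(*a),"side",S(*b));P.append(p);print(p,e)
print("mean",np.mean(P,0))
print("chute end corners (rim top, +y)")
for a,b in [((236,122),(100,335)),((234,276),(236,348))]: print(tri("top",T(*a),"side",S(*b)))
# tray outer corners top
print("tray",[onz("top",p,0.07) for p in [(357,163),(448,163),(448,246),(357,246)]])
print("cams",ray("top",(320,240))[0],ray("side",(320,240))[0])
E
```

```text
pad
[0.5679 0.2994 0.1896] 0.001408386274824664
[0.5644 0.2579 0.1814] 0.005493061025611785
[0.5223 0.2589 0.1808] 0.002514535435586235
[0.5226 0.3007 0.1902] 0.0035275064809657556
mean [0.5443 0.2792 0.1855]
chute end corners (rim top, +y)
(array([0.659 , 0.2956, 0.1821]), np.float64(0.004115377824972153))
(array([0.5933, 0.2968, 0.1803]), np.float64(0.0028948474181468772))
tray [array([0.6964, 0.0535, 0.07  ]), array([ 0.6922, -0.1199,  0.07  ]), array([ 0.5332, -0.1125,  0.07  ]), array([0.5367, 0.0577, 0.07  ])]
cams [0.4393 0.1045 1.0807] [0.5077 0.727  0.6696]
```

Run:
```python
from h import *
np.set_printoptions(precision=3,suppress=True)
s=robot.get_state();print(s["tool_rot"])
best=None
for sg in(1,-1):
    y=sg*np.array([.025,1,0]);y/=np.linalg.norm(y);z=np.array([0,0,-1.]);R=np.c_[np.cross(y,z),y,z]
    for h in (.30,.21,.15):
        q=robot.ik([.544,.279,h],R);print(sg,h,q)
    d=np.abs(q-s["qpos"]).max() if q is not None else 9
    if best is None or d<best[0]: best=(d,R)
R=best[1];np.save("R.npy",R)
robot.gripper_to(0.0)
robot.move_linear([.276,.561,.30],velocity=.2)
robot.move_ptp([.544,.279,.26],R)
s=robot.get_state();print(s["time"],s["ee_pos"],s["force"],s["opening"])
for n in("side","top"):
    cv2.imwrite(f"pics/{n}1.png",cv2.resize(robot.grab_frame(n)[130:400,160:420,::-1],None,fx=2,fy=2))
```

```text
[[-0.897  0.441 -0.   ]
 [ 0.441  0.897 -0.001]
 [-0.    -0.001 -1.   ]]
1 0.3 [-0.589  0.335  0.084  1.56  -0.029  1.248  1.046]
1 0.21 [-0.574  0.406  0.065  1.666 -0.029  1.07   1.045]
1 0.15 [-0.563  0.47   0.051  1.719 -0.028  0.953  1.045]
-1 0.3 [-0.983  0.38   0.613  1.574 -0.226  1.26  -1.93 ]
-1 0.21 [-0.978  0.464  0.611  1.681 -0.293  1.09  -1.876]
-1 0.15 [-0.965  0.534  0.596  1.733 -0.351  0.982 -1.832]
3.5417 [0.543 0.28  0.26 ] [ 0.552  0.44  -0.732] 0.0004532803746555364
```

View pics/side1.png

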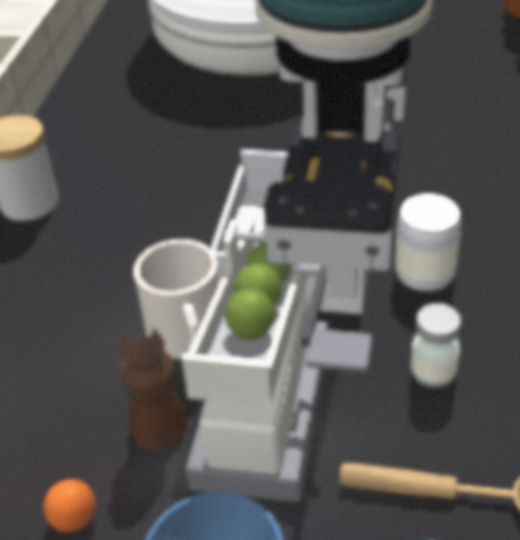

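View pics/top1.png

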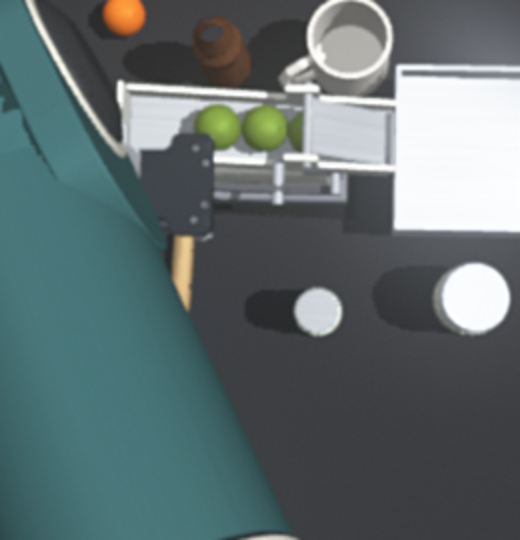

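Side view: the fingertip at about (345,305) sits directly above the pad (340,347), and nothing else is close. Next I descend to touch, then press.

Run:
```python
from h import *
np.set_printoptions(precision=4,suppress=True)
def st(m):
    s=robot.get_state();print(m,round(s["time"],2),s["ee_pos"],s["force"]);return s
x,y=.544,.279
print(robot.move_linear([x,y,.185],velocity=.05,threshold=2));st("touch")
r=robot.move_linear([x,y,.135],velocity=.04,threshold=11);print(r);st("pressed")
for n in("side","top"):
    cv2.imwrite(f"pics/{n}2.png",cv2.resize(robot.grab_frame(n)[130:400,160:420,::-1],None,fx=2,fy=2))
```

```text
True
touch 4.67 [0.5435 0.2787 0.2039] [ 0.7417 -0.51    0.4408]
True
pressed 5.83 [0.5441 0.2782 0.1569] [-3.191  -1.9737 13.7414]
```

View pics/side2.png

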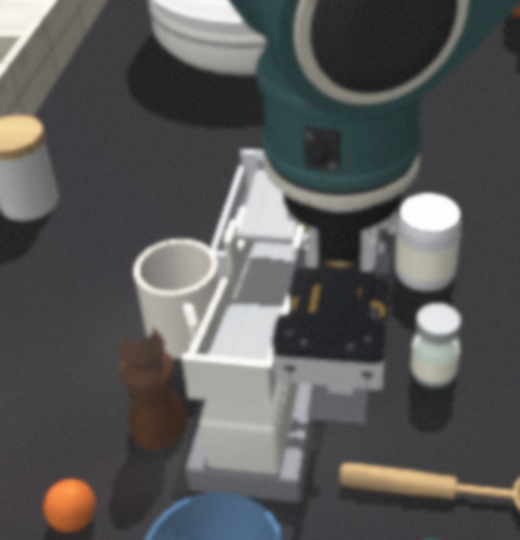

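View pics/top2.png

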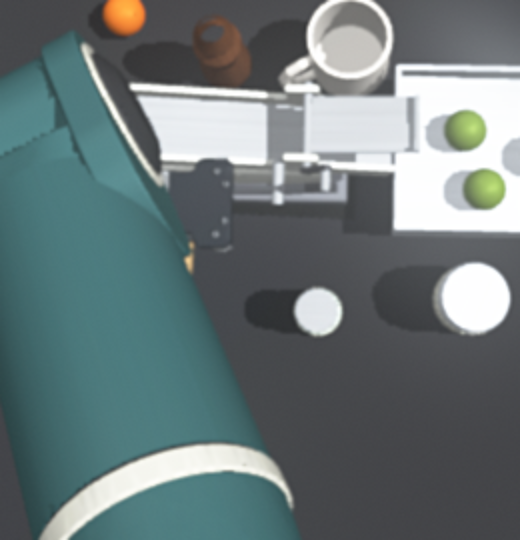

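Side and top views: the lid is raised and the chute is empty. Two limes are in the tray, with a shadow of a third at the crop edge. I'll hold and look at the full tray.

Run:
```python
from h import *
np.set_printoptions(precision=4,suppress=True)
robot.pause(1.0)
s=robot.get_state();print(s["time"],s["ee_pos"],s["force"])
f=robot.grab_frame("top")[:,:,::-1];cv2.imwrite("pics/top3.png",cv2.resize(f[120:300,260:480],None,fx=3.3,fy=3.3))
m=cv2.inRange(cv2.cvtColor(f,cv2.COLOR_BGR2HSV),(30,90,50),(50,255,255))
n,_,stt,c=cv2.connectedComponentsWithStats(m)
O=np.array([.6265,.0985])  # approx feeder origin
for i in range(1,n):
    if stt[i,4]>40: print(c[i],stt[i,4],onz("top",c[i],.05))
# tray centre: 306mm to -y of pad, +82 x with yaw
R2=np.array([[1,.025],[-.025,1]]);print("tray",np.array([.544,.279])+R2@[.082,-.306])
```

```text
6.925 [0.544  0.2782 0.1569] [-3.8329 -1.1708 13.3178]
[434.433  206.0103] 97 [ 0.613  -0.0944  0.05  ]
[432.9447 231.4839] 217 [ 0.5636 -0.0894  0.05  ]
tray [ 0.6184 -0.029 ]
```

View pics/top3.png

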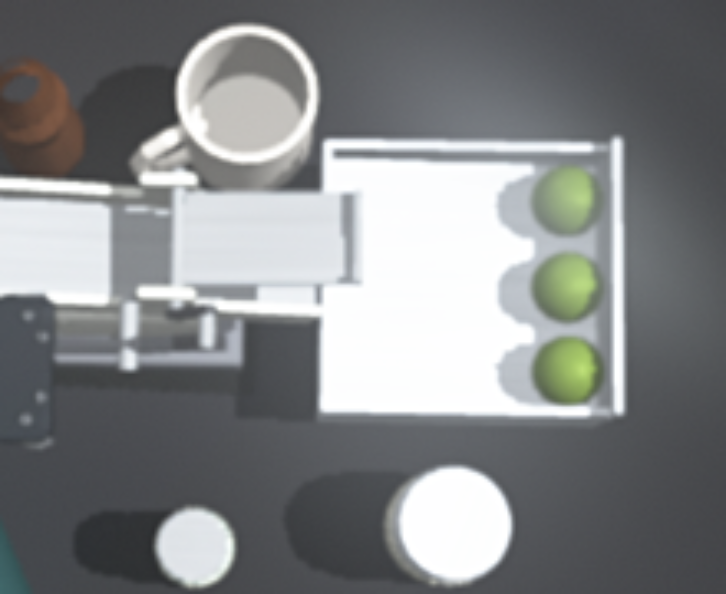

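All three limes lie settled against the tray's end wall, at crop (567,200), (567,287) and (567,370). I'll check the lever is on its stop, then ease it up.

Run:
```python
from h import *
np.set_printoptions(precision=4,suppress=True)
p=robot.get_state()["ee_pos"]
r=robot.move_linear([.544,.279,p[2]-.004],velocity=.02,threshold=12)
robot.pause(0.5)
s=robot.get_state();print(r,s["time"],s["ee_pos"],s["force"])
f=robot.grab_frame("side")[:,:,::-1];cv2.imwrite("pics/side4.png",cv2.resize(f[190:330,240:400],None,fx=4.2,fy=4.2))
# expected lid edge for lid angles, in world
R2=np.array([[1,.025],[-.025,1]]);O=np.array([.544,.279])+R2@[.082,-.181]
for a in(.5,.7,.84):
    th=-np.deg2rad(43)+a
    P=[]
    for x in(-.0245,.0245):
        q=O+R2@[x,.040-.095*np.cos(th)];P.append([*q,.018+.145+.095*np.sin(th)])
    print(a,((proj("side",P)-[240,190])*4.2).round(),proj("top",P).round(1).tolist())
```

```text
True 7.6833 [0.5442 0.2783 0.1568] [-7.759  -3.1184 18.5651]
0.5 [[306. 161.]
 [201. 155.]] [[365.3, 208.8], [365.2, 181.6]]
0.7 [[305. 125.]
 [200. 118.]] [[367.6, 207.0], [367.5, 179.2]]
0.84 [[305. 102.]
 [198.  95.]] [[367.9, 205.7], [367.8, 177.5]]
```

View pics/side4.png

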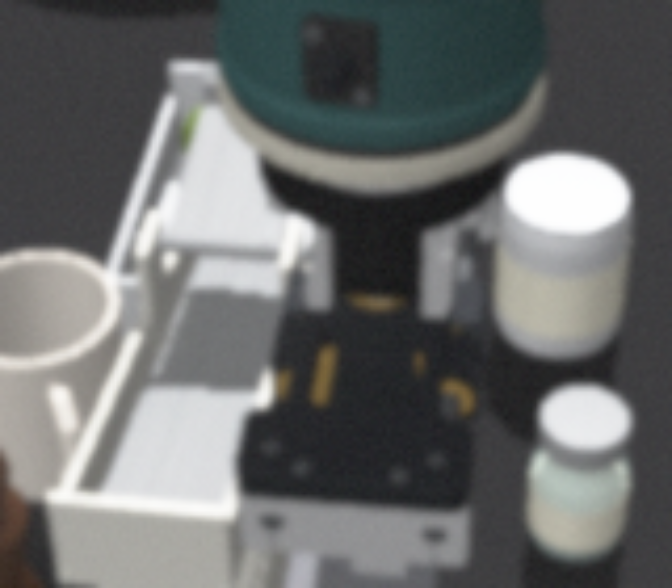

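The lid's free edge is at about (205,107) in the crop, which corresponds to roughly 0.8 rad. Pressing harder gave no further travel, so the lever is on its stop. Easing up now.

Run:
```python
from h import *
np.set_printoptions(precision=4,suppress=True)
for z,v in((.19,.02),(.215,.015)):
    robot.move_linear([.544,.279,z],velocity=v)
    s=robot.get_state();print(s["time"],s["ee_pos"],s["force"])
robot.move_linear([.544,.279,.30],velocity=.1)
q=robot.get_state()["qpos"]
robot.move_ptp([.276,.561,.30],np.load("R.npy"))
robot.pause(.3)
s=robot.get_state();print(s["time"],s["ee_pos"],s["force"])
for n in("side","top"): cv2.imwrite(f"pics/{n}5.png",robot.grab_frame(n)[:,:,::-1])
for n in("side","top"):
    a=cv2.imread(f"pics/{n}0.png");b=cv2.imread(f"pics/{n}5.png")
    cv2.imwrite(f"pics/{n}5d.png",np.hstack([cv2.resize(b[120:420,150:470],(400,375)),cv2.resize(cv2.absdiff(a,b)[120:420,150:470],(400,375))]))
```

```text
9.5583 [0.5441 0.2789 0.19  ] [ 0.5223 -3.162   3.4501]
11.375 [0.544 0.279 0.215] [-1.1356 -0.3161 -0.2196]
14.125 [0.2765 0.5607 0.3   ] [-0.0795 -0.0355  0.7777]
```

View pics/side5d.png

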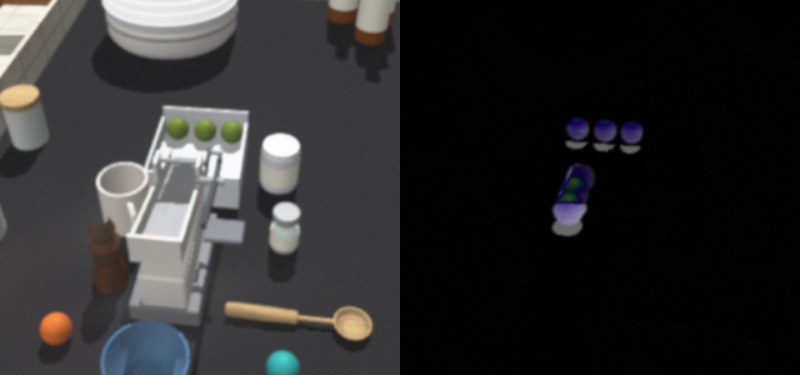

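View pics/top5d.png

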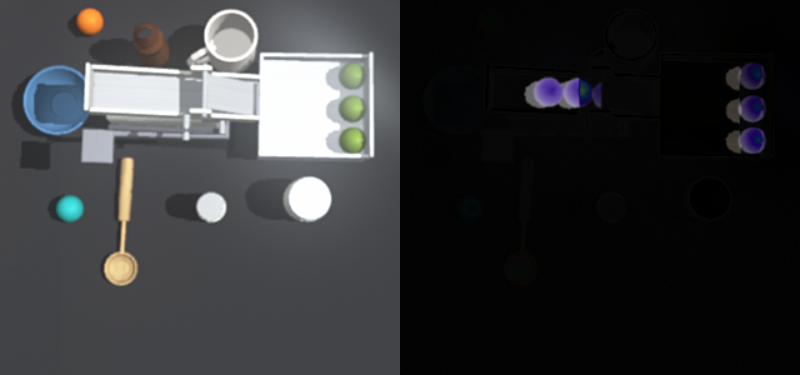

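The difference against the start pictures shows only the limes changed: chute (565,205) to tray (577–631,130) in the side view. The lid, lever pad and bystanders look identical to the start. Handing in.

```bash
python3 -c "
from rig import robot
robot.sign_off()"
```

```text
the job is handed in; nothing more can be done
```

The job is done and handed in at about 14 s of the 48 s allowed; `sign_off` gave no verdict.

- **Pressing:** I pressed the lever pad straight down with closed fingertips until it was on its stop. It sank 47 mm at the fingertips against the 51 mm given for the pad. Pushing on to about 18 N gave no further travel. In the side view the lid read roughly 0.8 rad.
- **Limes:** I held the lever down until the pictures showed all three limes at rest in the tray.
- **Closing:** I eased the lever up at a mean 15–20 mm/s. The fingertips carried it until the contact force fell to zero at its rest height, then I moved clear. I did not measure the lid's closing speed directly.
- **Last checks:** Before/after differences from both fixed cameras show only the limes changed. The lid is shut, the pad is back at rest and the bystanders have not moved. No check failed or disagreed, apart from that 4 mm difference in sink.

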